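Shut and lock the access panel with its quarter-turn fasteners

TASK

The access panel of the grey enclosure on the bench stands ajar: with the closed fingertips push it down until it is fully shut, then set the fingertips in the slot of each of its two quarter-turn fasteners and turn it clockwise (seen from above) to its stop, so that both lock the panel. Only push and turn: do not lift the panel any further, grip nothing, and leave the loose things round the enclosure where they are.

Things in the scene. Friction and masses are not known exactly. Their poses are not given: they have to be found in the camera images.
- enclosure: low grey sheet-steel enclosure, 220 (x) x 340 (y) x 90 mm high, fixed to the bench, with a 6 mm aluminium panel as its top (panel top at 96 mm when shut). Origin at the centre of its underside; x from its front to its hinge side (away from the robot), y to the left, z up. The work is turned up to 0.3 rad about z
- panel (a joint): angle of the panel about the hinge along the enclosure's far top edge (x = +110, z = 90 mm, parallel to its y): 0 = fully shut, grows as the front edge rises; starts at 0.15 to 0.38, stays where it is left; pushing it down near its front edge takes a few N. Shut below 0.02. A fastener turned while the panel is open keeps it from shutting
- press_point (a point): point on the upper face of the panel, midway between the fasteners, 22 mm behind its front edge: a clear place to push it down (free of the discs for 40 mm either side). Moves with the panel; when shut it lies at enclosure x = -88 mm, y = 0, z = 96 mm
- slot_left (a point): left fastener: dark steel disc, 116 mm across, 18 mm proud of the panel, a 44 mm wide, 14 mm deep slot right across it, open at both ends: push a slot wall sideways, off-centre. Point on the turning axis at the disc's top. Its y runs along the slot, z out of the panel; at joint 0 parallel to the enclosure's. Panel shut: enclosure x -44, y +85, z 114 mm
- slot_right (a point): right fastener: dark steel disc, 116 mm across, 18 mm proud of the panel, a 44 mm wide, 14 mm deep slot right across it, open at both ends: push a slot wall sideways, off-centre. Point on the turning axis at the disc's top. Its y runs along the slot, z out of the panel; at joint 0 parallel to the enclosure's. Panel shut: enclosure x -44, y -85, z 114 mm
- fastener_left (a joint): left quarter-turn fastener: 0 = unlocked (slot parallel to the panel's front edge), 1.571 = locked at its stop (slot square to that edge); grows CLOCKWISE seen from above. Starts at 0 to 0.35, stays where it is left, takes about 0.12 N m (3 to 4 N at 34 mm from the axis). Locked above 1.40
- fastener_right (a joint): right quarter-turn fastener: 0 = unlocked (slot parallel to the panel's front edge), 1.571 = locked at its stop (slot square to that edge); grows CLOCKWISE seen from above. Starts at 0 to 0.35, stays where it is left, takes about 0.12 N m (3 to 4 N at 34 mm from the axis). Locked above 1.40
- solder_reel: reel of solder, 53 mm across, 30 mm high, loose on the bench to the left of the enclosure; origin under its centre. Leave it alone
- screwdriver_stub: stubby blue screwdriver, 95 mm long, 34 mm thick, loose on the bench to the right of the enclosure; origin at its underside, length along y. Leave it alone
- nut_big: rusty hexagon nut, 29 mm across, 13 mm high, loose on the bench to the left, beyond the reel; origin at its underside. Leave it alone

How it is judged:
On the way:
1. the panel is pushed fully shut with both fasteners still unlocked (value of joint panel below 0.02 rad and value of joint each of fastener_left, fastener_right below 0.7 rad), for 0.2 s.
At the end, for the whole second after the job is handed in: the panel is shut (within 0.02 rad, about 4 mm at its front edge) and both fasteners are turned to their locked stop (above 1.40 of 1.571 rad) (value of joint panel below 0.02 rad and value of joint each of fastener_left, fastener_right above 1.4 rad); the robot touches nothing.
It fails at once if the panel was lifted further open instead of pushed shut (value of joint panel above 0.5 rad).
It fails at once if the solder reel was moved or lifted (distance of solder_reel from where it was at the start of the episode above 0.02 m).
It fails at once if the stubby screwdriver was moved or lifted (distance of screwdriver_stub from where it was at the start of the episode above 0.02 m).
It fails at once if the nut was moved or lifted (distance of nut_big from where it was at the start of the episode above 0.02 m).
It also fails if it takes over 48 s, if anything falls off the work surface, if the arm or the gripper's body presses on something with over 40 N, if the wrist force passes 120 N, or if a joint passes its speed limit or range.

ROBOT

A 7-joint arm with a two-finger parallel gripper is mounted at the origin on the work surface; the furniture and walls round the work are solid. World frame = base frame: x ahead of the robot, y to its left, z up, the work surface at z = 0. Lengths are in m, angles in rad, forces in N, time in s.
With the tool pointing down it reaches from about 0.35 to 0.9 m from the base axis. Payload 8.1 kg.
Tool frame: the origin (TCP) lies midway between the tips of the shut fingers; the grasp point (between the pads) lies 19 mm behind it; z points along the fingers, y is the line along which they close (so a half turn about z gives the same grasp; the last joint's range is limited). The gripper opens to 92 mm and grips with 3 to 60 N. Pads are 19 mm wide; open, the fingers measure 130 mm over their backs; the gripper's body (75 mm by 190 mm) begins 47 mm behind the grasp point.
Start: joints at [-1.37, 0.434, 0.025, 1.573, -0.012, 1.134, -0.075], TCP at [0.187, 0.596, 0.227] pointing down, gripper open.
Joint ranges: [-2.62, 2.62], [-0.44, 2.09], [-1.27, 1.32], [0.08, 2.57], [-1.32, 4.46], [0.12, 2], [-2.74, 2.74]. Speed limits (rad/s): [2.22, 2.22, 3.01, 3.01, 3.14, 3.14, 3.14].

INTERFACE

Orientations are given as a 3x3 rotation matrix whose columns are the frame's x, y, z axes.
In Python, from workcell import manip gives the robot as it stands. The module is installed in compiled form; this text tells all that it offers.
- The arm moves only by the tool arm_command, never from a script. Its argument "targets" is a list of rows, each a list of 7 numbers: the closure in counts, from 0 (fully open) to 255 (shut), then the shift along the tool's x, y, z in cm, then the turn, a rotation vector about the tool's x, y, z in rad. A call has 1 to 10 rows; each row shifts and turns the commanded pose from where the row before left it, along the tool's axes as they then stand; what a row does not reach is not made up. A row lasts 1/12 s, in which the tool goes at most 41.7 mm and 7.16 degrees, less where a joint would pass 70% of its speed; a pose out of reach is approached as far as the arm can. A call with a gripper value outside its range is refused whole. The fingers move at their own pace and stop on an object; "squeeze" is the grip in N (left out, the last holds). Time passes only in rows, so rows that do not move let the fingers close. It gives the time, the measured TCP pose, the force, the opening and the grip force at its end, in the units of the state.
- manip.get_state(): the state, without advancing time (a new reading comes with each control period).
- manip.camera(name): name is "side" or "top"; returns a dict with "image" (384x512x3 uint8, red, green, blue), "camera_matrix" (3x3 intrinsics, pixels), "R" (3x3) and "t" (3): a world point X has camera coordinates R X + t. Camera axes: x right, y down, z forward; pixel columns grow to the right and rows downward; lengths in m; the calibration is good to about 2 mm. A picture is of the moment at which its call begins. There is no depth.
- manip.close_job(): hands the job in; it is judged then, once.
The state is a dict: "time": time; "joint_pos": joint angles; "qd": joint speeds; "effort": joint torques, N m; "eef_pos": TCP position; "eef_rot": TCP orientation; "wrist_force": force on the tool from outside, world axes, zero at the start; "torque": the same for the moment, N m; "finger_gap": finger opening in m; "finger_force": force on a finger pad.
Only numpy, scipy, OpenCV 4.12 (cv2) and the standard library are available. Lean on these libraries where they do the work, as an engineer would, in place of code of your own. Each camera call takes 0.05 s, during which the arm holds its last target. There are 200 camera calls.

## Working session

There is one attempt and no reset: what is moved stays moved. The work goes in short steps, Python scripts to look and compute and a tool call to move; the robot and the scene stay as the last step left them, time stands still between calls to the robot, and variables do not carry over. Pictures are saved under pics/ and viewed, at most 10 in all, crops included, and the job is handed in when it is done.

Besides the shell and the picture viewer there is one more tool, called in YAML: its name, and indented under it one key for each argument. arm_command: Moves the arm, as the interface text tells. Its arguments: {"type":"object","properties":{"targets":{"type":"array"},"squeeze":{"type":"number"}},"required":["targets"]}

```bash
mkdir -p pics; cat > h.py <<'E'
import numpy as np, cv2
from workcell import manip
def snap(n,f):
    c=manip.camera(n); cv2.imwrite('pics/'+f,c['image'][:,:,::-1]); return c
def ray(c,uv,z):
    R,t,K=map(np.array,(c['R'],c['t'],c['camera_matrix']))
    o=-R.T@t; d=R.T@np.linalg.inv(K)@np.array([uv[0],uv[1],1.]); return o+d*(z-o[2])/d[2]
def proj(c,X):
    R,t,K=map(np.array,(c['R'],c['t'],c['camera_matrix'])); p=K@(R@np.array(X)+t); return p[:2]/p[2]
E
python3 - <<'E'
from h import *
for n in('top','side'):
    c=snap(n,n+'1.png'); R=np.array(c['R']); print(n,-R.T@np.array(c['t']),R.round(2).tolist(),c['camera_matrix'][0])
s=manip.get_state(); print(s['time'],s['eef_pos'],np.round(s['eef_rot'],3).tolist(),s['finger_gap'],s['wrist_force'])
E
```

```text
top [ 0.47230356 -0.03089608  1.33874671] [[-0.02, -1.0, -0.01], [-1.0, 0.02, -0.08], [0.08, 0.0, -1.0]] [470.61907323   0.         259.46138346]
side [ 0.07231458 -0.75702612  0.78495109] [[0.84, -0.53, 0.02], [-0.32, -0.54, -0.78], [0.43, 0.65, -0.62]] [438.79481141   0.         255.51982751]
0.1 [0.18689025 0.59592948 0.22602782] [[-0.954, 0.299, -0.0], [0.299, 0.954, -0.001], [-0.0, -0.001, -1.0]] 0.09163227475928801 [-0.47453182  0.58951032 -0.11866586]
```

View pics/top1.png

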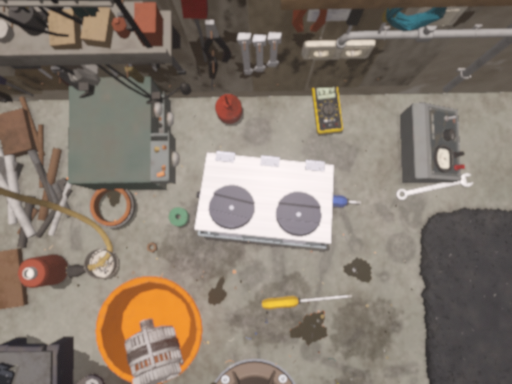

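View pics/side1.png

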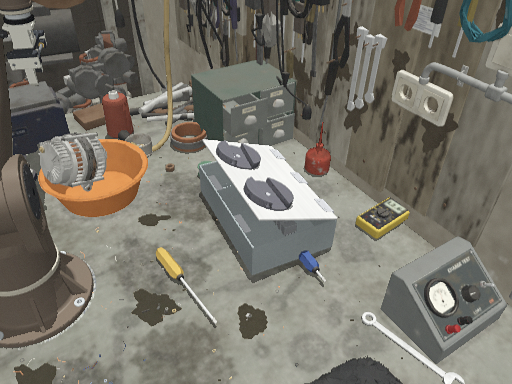

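The top view shows the white panel at about (197..335, 153..246) with discs at (231,206) and (298,213). The side view shows the panel raised towards the robot. Next I'll measure both.

```bash
python3 - <<'E'
from h import *
out=[]
for n,(x0,y0,x1,y1) in (('top',(185,140,345,255)),('side',(190,130,345,275))):
    c=manip.camera(n); im=c['image'].astype(int)
    w=((im.min(2)>205)).astype(np.uint8); m=np.zeros_like(w); m[y0:y1,x0:x1]=w[y0:y1,x0:x1]
    m=cv2.morphologyEx(m,cv2.MORPH_OPEN,np.ones((3,3)))
    k=max(cv2.findContours(m,0,2)[0],key=cv2.contourArea)
    hull=cv2.convexHull(k); q=cv2.approxPolyDP(hull,6,True)[:,0]
    print(n,'panel',q.tolist(),cv2.contourArea(k))
    pm=np.zeros_like(m); cv2.fillPoly(pm,[hull],1); pm=cv2.erode(pm,np.ones((5,5)))
    d=((im.max(2)<150)&(pm>0)).astype(np.uint8)
    for g in cv2.findContours(d,0,2)[0]:
        if cv2.contourArea(g)>150: print(' disc',cv2.fitEllipse(g))
    cr=c['image'][y0:y1,x0:x1,::-1]; out.append(cv2.resize(cr,None,fx=3.4,fy=3.4,interpolation=cv2.INTER_CUBIC)[:,:400*2])
    if n=='top':
        print([ray(c,p,.096).round(3).tolist() for p in q])
    cv2.imwrite('pics/'+n+'c.png',out[-1])
E
```

```text
top panel [[207, 153], [332, 165], [330, 242], [195, 228]] 10178.5
 disc ((299.40972900390625, 215.4151611328125), (35.05588150024414, 42.061466217041016), 95.16342163085938)
 disc ((229.57017517089844, 208.7347869873047), (37.12184524536133, 40.955997467041016), 134.7947540283203)
[[0.691, 0.113, 0.096], [0.653, -0.219, 0.096], [0.449, -0.208, 0.096], [0.492, 0.147, 0.096]]
side panel [[217, 158], [250, 144], [271, 146], [334, 217], [259, 218]] 4219.5
 disc ((268.7677917480469, 193.87367248535156), (28.06451416015625, 51.98465347290039), 109.86662292480469)
 disc ((244.47735595703125, 159.0537872314453), (20.253103256225586, 38.25167465209961), 88.16496276855469)
```

View pics/topc.png

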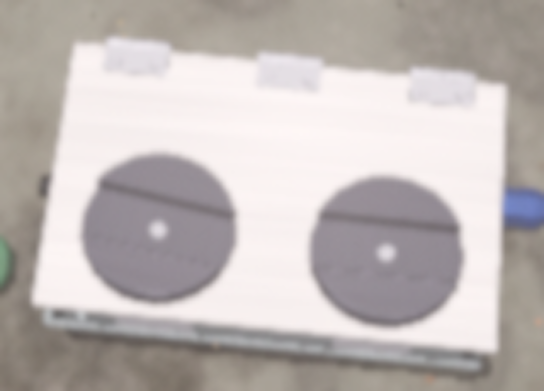

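View pics/sidec.png

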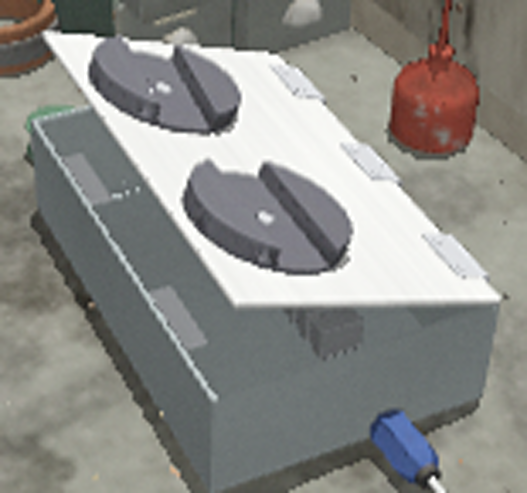

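The top crop shows the panel's corners. The hinge corners are at crop (75,43) and (506,86), the front corners at (33,304) and (497,351), and the fastener axis dots at (157,230) and (386,253). The side crop shows the front corners at (237,306) and (43,33), with the panel clearly ajar. The fasteners are turned only slightly.

```bash
cat >> h.py <<'E'
def tri(c1,p1,c2,p2):
    P=[np.array(c['camera_matrix'])@np.c_[np.array(c['R']),np.array(c['t'])] for c in(c1,c2)]
    X=cv2.triangulatePoints(P[0],P[1],np.array(p1,float),np.array(p2,float))[:,0]; return X[:3]/X[3]
E
python3 - <<'E'
from h import *
T=manip.camera('top');S=manip.camera('side')
t=lambda u,v:(u/3.4+185-.35,v/3.4+140-.35); s=lambda u,v:(u/3.4+190-.35,v/3.4+130-.35)
HL=ray(T,t(75,43),.0955);HR=ray(T,t(506,86),.0955)
FR=tri(T,t(497,351),S,s(237,306));FL=tri(T,t(33,304),S,s(43,33));HR2=tri(T,t(506,86),S,s(500,300))
print(HL,HR,np.linalg.norm(HL-HR),FR,FL,np.linalg.norm(FR-FL),HR2)
ey=(HL-HR)/np.linalg.norm(HL-HR); yaw=np.arctan2(-ey[0],ey[1]); ex=np.array([ey[1],-ey[0],0])
print('yaw',yaw, 'yaw front',np.arctan2(-(FL-FR)[0],(FL-FR)[1]))
h=(HL+HR)/2;f=(FL+FR)/2
a=np.arctan2(f[2]-h[2],-(f-h)@ex);print('panel len',np.linalg.norm(f-h),'a',a)
C=h-ex*(.110-.006*np.sin(a)); C[2]=0;print('C',C,'lateral f-h',(f-h)@ey)
# slot dots check
for n,p,q,y in(('L',(157,230),(162,89),.085),('R',(386,253),(265,217),-.085)):
    D=tri(T,t(*p),S,s(*q)); 
    l=-.154*np.cos(a)-.010*np.sin(a)+.11; z=.09+.154*np.sin(a)+.010*np.cos(a)
    print(n,D,'pred',C+ex*l+ey*y+np.array([0,0,z]))
# far slot edges as seen in top
for n,p,q in(('L',(100,184),(233,214)),('R',(320,214),(458,229))):
    d=ray(T,t(*p),.16)-ray(T,t(*q),.16); print(n,'slot yaw',np.arctan2(-d[0],d[1]))
E
```

```text
[0.69292443 0.11400353 0.0955    ] [ 0.6528584  -0.22322913  0.0955    ] 0.3396044023363594 [ 0.44887626 -0.20030926  0.16871242] [0.48869393 0.13741218 0.16849378] 0.34006067309608023 [ 0.65297636 -0.22329536  0.0959569 ]
yaw -0.11825393495481708 yaw front -0.11735913276246306
panel len 0.2180367806864194 a 0.3419054413677977
C [ 0.56565729 -0.0418725   0.        ] lateral f-h -0.0010776764366510264
L [0.54205453 0.04738917 0.15087763] pred [0.53751499 0.04706884 0.15105473]
R [ 0.52205464 -0.12233569  0.15366277] pred [ 0.51745864 -0.12174391  0.15105473]
L slot yaw -0.23952574625626388
R slot yaw -0.12585524524336195
```

The measured sizes match the given ones: 340 mm edge, 218 mm depth and dot height 151 mm. The enclosure centre is at about (0.567, -0.042), yaw -0.118, panel angle 0.34. The left fastener is at about 0.12 and the right at about 0.01. Now I'll lift, shut the fingers and move over to the press point.

arm_command:
  targets:
    - [255, 0, 0, -4, 0, 0, -0.0465]
    - [255, 0, 0, -4, 0, 0, -0.0465]
    - [255, 0, 0, -4, 0, 0, -0.0465]
    - [255, 0, 0, -2, 0, 0, -0.0465]
    - [255, -1.84, -2.94, 0, 0, 0, 0]
    - [255, -1.84, -2.94, 0, 0, 0, 0]
    - [255, -1.84, -2.94, 0, 0, 0, 0]
    - [255, -1.84, -2.94, 0, 0, 0, 0]
    - [255, -1.84, -2.94, 0, 0, 0, 0]
    - [255, -1.84, -2.94, 0, 0, 0, 0]
  squeeze: 5

```text
time: 1.13
eef_pos: [0.2763, 0.4065, 0.3668]
eef_rot: [[-0.993, 0.118, 0.0], [0.118, 0.993, 0.0], [-0.0, 0.0, -1.0]]
wrist_force: [0.6, -0.8, 0.2]
finger_gap: 0.03
finger_force: 0.0
```

arm_command:
  targets:
    - [255, -1.84, -2.94, 0, 0, 0, 0]
    - [255, -1.84, -2.94, 0, 0, 0, 0]
    - [255, -1.84, -2.94, 0, 0, 0, 0]
    - [255, -1.84, -2.94, 0, 0, 0, 0]
    - [255, -1.84, -2.94, 0, 0, 0, 0]
    - [255, -1.84, -2.94, 0, 0, 0, 0]
    - [255, -1.84, -2.94, 0, 0, 0, 0]
    - [255, -1.84, -2.94, 0, 0, 0, 0]
    - [255, -1.84, -2.94, 0, 0, 0, 0]
    - [255, -1.84, -2.94, 0, 0, 0, 0]

```text
time: 1.97
eef_pos: [0.4243, 0.0928, 0.367]
eef_rot: [[-0.993, 0.118, 0.001], [0.118, 0.993, 0.001], [-0.0, 0.001, -1.0]]
wrist_force: [0.3, 0.6, -0.2]
finger_gap: 0.0003
finger_force: 0.0
```

```bash
cat >> h.py <<'E'
C=np.array([.567,-.042]); YAW=-.118
def enc(x,y,C=None):
    C=globals()['C'] if C is None else C
    c,s=np.cos(YAW),np.sin(YAW); return C+np.array([c*x-s*y,s*x+c*y])
def rep(tx=None,tz=None):
    s=manip.get_state(); R=np.array(s['eef_rot']);p=np.array(s['eef_pos'])
    print('t',round(s['time'],2),'p',p.round(4),'psi',round(np.arctan2(-R[0,1],R[1,1]),4),'z',R[:,2].round(3),'F',np.round(s['wrist_force'],1),'gap',round(s['finger_gap'],4),'q',np.round(s['joint_pos'],2))
    if tx is not None: print('shift cm',((R.T@(np.r_[tx,tz]-p))*100).round(2))
E
python3 -c "
from h import *
rep(enc(-.085,0),.19)"
```

```text
t 1.97 p [0.4243 0.0928 0.367 ] psi -0.1179 z [ 0.001  0.001 -1.   ] F [ 0.3  0.6 -0.2] gap 0.0003 q [-0.74 -0.    0.41  1.79  0.    1.35  1.12]
shift cm [ -7.25 -11.72  17.69]
```

arm_command:
  targets:
    - [255, -1.81, -2.93, 1, 0, 0, 0]
    - [255, -1.81, -2.93, 1, 0, 0, 0]
    - [255, -1.81, -2.93, 1, 0, 0, 0]
    - [255, -1.81, -2.93, 1, 0, 0, 0]
    - [255, 0, 0, 3.5, 0, 0, 0]
    - [255, 0, 0, 3.5, 0, 0, 0]
    - [255, 0, 0, 3.5, 0, 0, 0]
    - [255, 0, 0, 3, 0, 0, 0]
    - [255, 0, 0, 0, 0, 0, 0]

```text
time: 2.72
eef_pos: [0.4786, -0.0301, 0.1871]
eef_rot: [[-0.993, 0.118, -0.008], [0.118, 0.993, -0.001], [0.008, -0.002, -1.0]]
wrist_force: [-0.4, 0.3, -0.6]
finger_gap: 0.0005
finger_force: 0.0
```

```bash
python3 -c "
from h import *
rep(enc(-.085,0),.11)
a=cv2.resize(manip.camera('side')['image'][100:290,150:410],None,fx=3,fy=3)
cv2.imwrite('pics/s2.png',a[:,:,::-1])"
```

```text
t 2.72 p [ 0.4786 -0.0301  0.1871] psi -0.118 z [-0.008 -0.001 -1.   ] F [-0.4  0.3 -0.6] gap 0.0005 q [-0.5   0.26  0.55  2.   -0.17  0.94  1.59]
shift cm [-0.48 -0.12  7.71]
```

View pics/s2.png

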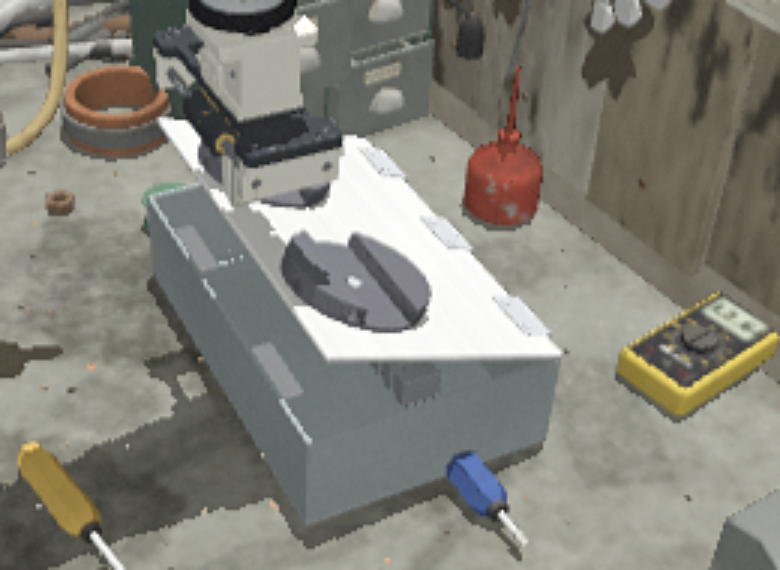

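The side view shows the shut fingers just above the press point, between the discs, with their tips at about (265,200). Now I'll push down.

arm_command:
  targets:
    - [255, -0.3, 0, 1, 0, 0, 0]
    - [255, 0, 0, 1, 0, 0, 0]
    - [255, 0, 0, 1, 0, 0, 0]
    - [255, 0, 0, 1, 0, 0, 0]
    - [255, 0, 0, 1, 0, 0, 0]
    - [255, 0, 0, 1, 0, 0, 0]
    - [255, 0, 0, 1, 0, 0, 0]
    - [255, 0, 0, 0.8, 0, 0, 0]
    - [255, 0, 0, 0.8, 0, 0, 0]
    - [255, 0, 0, 0, 0, 0, 0]

```text
time: 3.6
eef_pos: [0.4843, -0.0306, 0.1041]
eef_rot: [[-0.993, 0.118, -0.002], [0.118, 0.993, -0.0], [0.002, -0.001, -1.0]]
wrist_force: [0.4, -0.3, -0.5]
finger_gap: 0.0006
finger_force: 0.0
```

```bash
python3 -c "
from h import *
rep(enc(-.088,0),.096)"
```

```text
t 3.6 p [ 0.4843 -0.0306  0.1041] psi -0.1179 z [-0.002 -0.    -1.   ] F [ 0.4 -0.3 -0.5] gap 0.0006 q [-0.43  0.39  0.5   2.08 -0.27  0.74  1.69]
shift cm [ 0.45 -0.15  0.81]
```

arm_command:
  targets:
    - [255, 0.1, 0, 0.3, 0, 0, 0]
    - [255, 0.1, 0, 0.3, 0, 0, 0]
    - [255, 0.1, 0, 0.3, 0, 0, 0]
    - [255, 0, 0, 0.2, 0, 0, 0]
    - [255, 0, 0, 0, 0, 0, 0]
    - [255, 0, 0, 0, 0, 0, 0]

```text
time: 4.1
eef_pos: [0.483, -0.0303, 0.0961]
eef_rot: [[-0.993, 0.118, 0.002], [0.118, 0.993, 0.001], [-0.002, 0.001, -1.0]]
wrist_force: [-4.0, -0.2, 21.4]
finger_gap: 0.0007
finger_force: 10.4
```

```bash
python3 -c "
from h import *
rep(enc(-.088,0),.096)"
```

```text
t 4.1 p [ 0.483  -0.0303  0.0961] psi -0.1181 z [ 0.002  0.001 -1.   ] F [-4.  -0.2 21.4] gap 0.0007 q [-0.42  0.4   0.49  2.09 -0.28  0.71  1.7 ]
shift cm [ 0.32 -0.17  0.01]
```

At z = 0.096 the force is 21 N, so the panel is on its seat. I'll hold briefly, lift, and back off to look.

arm_command:
  targets:
    - [255, 0, 0, 0.1, 0, 0, 0]
    - [255, 0, 0, 0, 0, 0, 0]
    - [255, 0, 0, -1, 0, 0, 0]
    - [255, 0, 0, -3, 0, 0, 0]
    - [255, 0, 0, -3, 0, 0, 0]
    - [255, 3, 0, -2, 0, 0, 0]
    - [255, 3.5, 0, -2, 0, 0, 0]
    - [255, 3.5, 0, 0, 0, 0, 0]
    - [255, 0, 0, 0, 0, 0, 0]

```text
time: 4.85
eef_pos: [0.3766, -0.0182, 0.2035]
eef_rot: [[-0.993, 0.117, -0.004], [0.117, 0.993, 0.003], [0.004, 0.002, -1.0]]
wrist_force: [-1.2, 0.4, -1.1]
finger_gap: 0.0005
finger_force: 0.0
```

```bash
python3 - <<'E'
from h import *
rep()
T=manip.camera('top')
f=3.4
cv2.imwrite('pics/t3.png',cv2.resize(T['image'][140:255,185:345],None,fx=f,fy=f,interpolation=cv2.INTER_CUBIC)[:,:,::-1])
for p in((-.11,.17),(-.11,-.17),(.11,.17),(.11,-.17)): print('pred corner crop',(proj(T,np.r_[enc(*p),.096])-[185,140])*f)
for y in(.085,-.085): print('pred dot',(proj(T,np.r_[enc(-.044,y),.1])-[185,140])*f)
E
```

```text
t 4.85 p [ 0.3766 -0.0182  0.2035] psi -0.1176 z [-0.004  0.003 -1.   ] F [-1.2  0.4 -1.1] gap 0.0005 q [-0.62  0.03  0.56  2.19 -0.02  0.93  1.4 ]
pred corner crop [ 42.86397451 316.92522979]
pred corner crop [480.0470595  361.48194766]
pred corner crop [73.87172438 37.50828899]
pred corner crop [505.47155242  80.44220796]
pred dot [160.4894947  243.06819868]
pred dot [378.93641565 265.16991224]
```

View pics/t3.png

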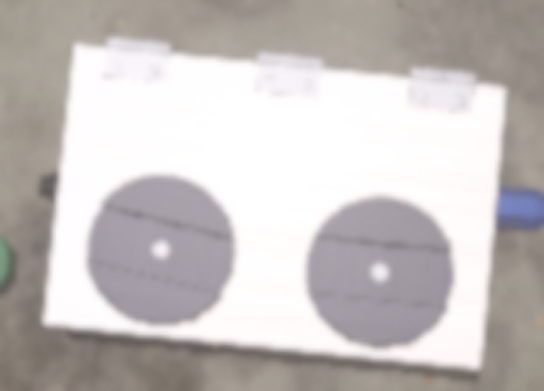

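The panel is flush: its front corners are at crop (43,325) and (482,369), and the axis dots at (161,250) and (380,272). That puts everything about 4 mm closer to the robot than assumed. The left slot is turned about 0.16 and the right about 0.

```bash
sed -i 's/^C=.*; YAW/C=np.array([.563,-.0418]); YAW/' h.py; cat >> h.py <<'E'
def slot(y,psi,xs,ys):  # point in slot frame -> world
    return enc(-.044,y)+np.array([np.cos(psi)*xs-np.sin(psi)*ys,np.sin(psi)*xs+np.cos(psi)*ys])
E
python3 -c "
from h import *
rep(slot(.085,-.28,0,.036),.135)"
```

```text
t 4.9 p [ 0.3798 -0.018   0.2038] psi -0.1165 z [-0.001  0.003 -1.   ] F [0.6 0.1 0.7] gap 0.0004 q [-0.62  0.03  0.56  2.18 -0.03  0.93  1.41]
shift cm [-14.68  11.8    6.89]
```

arm_command:
  targets:
    - [255, -2.45, 1.97, 0, 0, 0, 0]
    - [255, -2.45, 1.97, 0, 0, 0, 0]
    - [255, -2.45, 1.97, 0, 0, 0, 0]
    - [255, -2.45, 1.97, 0, 0, 0, 0]
    - [255, -2.45, 1.97, 0, 0, 0, 0]
    - [255, -2.45, 1.97, 0, 0, 0, 0]
    - [255, 0, 0, 2.3, 0, 0, 0.08]
    - [255, 0, 0, 2.3, 0, 0, 0.08]
    - [255, 0, 0, 2.3, 0, 0, 0]
    - [255, 0, 0, 0, 0, 0, 0]

```text
time: 5.73
eef_pos: [0.5407, 0.0814, 0.1302]
eef_rot: [[-0.962, 0.274, -0.006], [0.274, 0.962, -0.003], [0.006, -0.004, -1.0]]
wrist_force: [-0.8, -0.3, 0.4]
finger_gap: 0.0001
finger_force: 0.0
```

```bash
python3 -c "
from h import *
rep(slot(.085,-.28,0,.036),.103)"
```

```text
t 5.73 p [0.5407 0.0814 0.1302] psi -0.2772 z [-0.006 -0.003 -1.   ] F [-0.8 -0.3  0.4] gap 0.0001 q [-0.63  0.45  0.52  1.91 -0.28  0.87  1.33]
shift cm [0.15 0.06 2.73]
```

arm_command:
  targets:
    - [255, 0.15, 0, 0.9, 0, 0, 0]
    - [255, 0, 0, 0.7, 0, 0, 0]
    - [255, 0, 0, 0.7, 0, 0, 0]
    - [255, 0, 0, 0.4, 0, 0, 0]
    - [255, 0, 0, 0, 0, 0, 0]

```text
time: 6.15
eef_pos: [0.5411, 0.082, 0.1074]
eef_rot: [[-0.962, 0.274, -0.0], [0.274, 0.962, 0.0], [0.0, 0.0, -1.0]]
wrist_force: [-0.4, -0.6, -1.4]
finger_gap: 0.0008
finger_force: 0.0
```

```bash
python3 -c "
from h import *
rep(slot(.085,-.28,.0125,.036),.103)"
```

```text
t 6.15 p [0.5411 0.082  0.1074] psi -0.2777 z [-0.  0. -1.] F [-0.4 -0.6 -1.4] gap 0.0008 q [-0.61  0.47  0.5   1.93 -0.31  0.81  1.35]
shift cm [-1.06 -0.02  0.44]
```

It's inside the slot (7 mm below the disc top) with no contact. Next I'll move to the wall and start turning.

arm_command:
  targets:
    - [255, -0.6, 0, 0.2, 0, 0, 0]
    - [255, -0.6, 0, 0, 0, 0, 0]
    - [255, -0.35, -0.14, 0, 0, 0, 0.1]
    - [255, -0.35, -0.14, 0, 0, 0, 0.1]
    - [255, -0.35, -0.14, 0, 0, 0, 0.1]
    - [255, -0.35, -0.14, 0, 0, 0, 0.1]

```text
time: 6.65
eef_pos: [0.5618, 0.0681, 0.1056]
eef_rot: [[-0.776, 0.631, -0.004], [0.631, 0.776, 0.001], [0.004, -0.001, -1.0]]
wrist_force: [-8.6, 1.2, 3.1]
finger_gap: 0.0004
finger_force: 3.8
```

```bash
cat >> h.py <<'E'
def chk(y):
    s=manip.get_state(); R=np.array(s['eef_rot']); p=np.array(s['eef_pos'])
    d=R.T[:2,:2]@(p[:2]-enc(-.044,y)); print('slot-frame tip mm',(d*[-1000,1000]).round(1)); rep()
E
python3 -c "
from h import *
chk(.085)"
```

```text
slot-frame tip mm [12.4 36.3]
t 6.65 p [0.5618 0.0681 0.1056] psi -0.6825 z [-0.004  0.001 -1.   ] F [-8.6  1.2  3.1] gap 0.0004 q [-0.64  0.52  0.61  1.89 -0.39  0.85  1.06]
```

arm_command:
  targets:
    - [255, -0.35, -0.14, 0, 0, 0, 0.1]
    - [255, -0.35, -0.14, 0, 0, 0, 0.1]
    - [255, -0.35, -0.14, 0, 0, 0, 0.1]
    - [255, -0.35, -0.14, 0, 0, 0, 0.1]
    - [255, -0.35, -0.14, 0, 0, 0, 0.1]
    - [255, -0.35, -0.14, 0, 0, 0, 0.1]
    - [255, -0.35, -0.14, 0, 0, 0, 0.1]
    - [255, -0.35, -0.14, 0, 0, 0, 0.1]

```text
time: 7.32
eef_pos: [0.5669, 0.0408, 0.1056]
eef_rot: [[-0.09, 0.996, -0.003], [0.996, 0.09, 0.003], [0.003, -0.003, -1.0]]
wrist_force: [-5.4, 6.8, 2.4]
finger_gap: 0.0005
finger_force: 3.5
```

```bash
python3 -c "
from h import *
chk(.085)"
```

```text
slot-frame tip mm [10.3 36.8]
t 7.32 p [0.5669 0.0408 0.1056] psi -1.4811 z [-0.003  0.003 -1.   ] F [-5.4  6.8  2.4] gap 0.0005 q [-0.72  0.59  0.83  1.9  -0.55  0.9   0.47]
```

arm_command:
  targets:
    - [255, -0.38, -0.14, 0, 0, 0, 0.1]
    - [255, -0.38, -0.14, 0, 0, 0, 0.1]
    - [255, -0.3, 0, 0, 0, 0, 0]
    - [255, -0.3, 0, 0, 0, 0, 0]
    - [255, 0, 0, 0, 0, 0, 0]

```text
time: 7.73
eef_pos: [0.5644, 0.0329, 0.1055]
eef_rot: [[0.101, 0.995, -0.003], [0.995, -0.101, 0.01], [0.01, -0.004, -1.0]]
wrist_force: [-4.9, 22.6, 3.3]
finger_gap: 0.0005
finger_force: 10.8
```

```bash
python3 -c "
from h import *
chk(.085)"
```

```text
slot-frame tip mm [11.2 36.4]
t 7.73 p [0.5644 0.0329 0.1055] psi -1.672 z [-0.003  0.01  -1.   ] F [-4.9 22.6  3.3] gap 0.0005 q [-0.74  0.6   0.88  1.9  -0.6   0.92  0.34]
```

The force rose to 22 N, so the left fastener is on its stop. Next I'll release it, lift, and rotate back for the right one.

arm_command:
  targets:
    - [255, 0.6, 0, 0, 0, 0, 0]
    - [255, 0.3, 0, -2, 0, 0, 0]
    - [255, 0, 0, -3, 0, 0, 0]
    - [255, 0, 0, -1, 0, 0, -0.11]
    - [255, 0, 0, 0, 0, 0, -0.12]
    - [255, 0, 0, 0, 0, 0, -0.12]
    - [255, 0, 0, 0, 0, 0, -0.12]
    - [255, 0, 0, 0, 0, 0, -0.12]
    - [255, 0, 0, 0, 0, 0, -0.12]
    - [255, 0, 0, 0, 0, 0, -0.12]

```text
time: 8.57
eef_pos: [0.5667, 0.034, 0.1664]
eef_rot: [[-0.666, 0.746, 0.001], [0.746, 0.666, 0.0], [-0.001, 0.001, -1.0]]
wrist_force: [1.3, 0.6, -0.4]
finger_gap: 0.0006
finger_force: 0.0
```

arm_command:
  targets:
    - [255, 0, 0, 0, 0, 0, -0.12]
    - [255, 0, 0, 0, 0, 0, -0.12]
    - [255, 0, 0, 0, 0, 0, -0.12]
    - [255, 0, 0, 0, 0, 0, -0.12]
    - [255, 0, 0, 0, 0, 0, -0.12]
    - [255, 0, 0, 0, 0, 0, -0.12]
    - [255, 0, 0, 0, 0, 0, 0]
    - [255, 0, 0, 0, 0, 0, 0]

```text
time: 9.23
eef_pos: [0.5664, 0.0338, 0.1662]
eef_rot: [[-0.991, 0.132, 0.001], [0.132, 0.991, 0.0], [-0.001, 0.001, -1.0]]
wrist_force: [0.6, 0.1, 0.5]
finger_gap: 0.0007
finger_force: 0.0
```

```bash
python3 -c "
from h import *
rep(slot(-.085,-.118,0,.036),.135)"
```

```text
t 9.23 p [0.5664 0.0338 0.1662] psi -0.132 z [ 0.001  0.    -1.   ] F [0.6 0.1 0.5] gap 0.0007 q [-0.53  0.43  0.53  1.83 -0.26  0.96  1.54]
shift cm [  3.68 -12.5    3.11]
```

arm_command:
  targets:
    - [255, 0.92, -3.12, 0, 0, 0, -0.014]
    - [255, 0.92, -3.12, 0, 0, 0, 0]
    - [255, 0.92, -3.12, 0, 0, 0, 0]
    - [255, 0.92, -3.12, 0, 0, 0, 0]
    - [255, 0, 0, 1.6, 0, 0, 0]
    - [255, 0, 0, 1.6, 0, 0, 0]
    - [255, 0, 0, 0, 0, 0, 0]

```text
time: 9.82
eef_pos: [0.5133, -0.0858, 0.1319]
eef_rot: [[-0.993, 0.119, -0.003], [0.119, 0.993, 0.0], [0.003, -0.0, -1.0]]
wrist_force: [-0.5, -0.0, -0.4]
finger_gap: 0.0006
finger_force: 0.0
```

```bash
python3 -c "
from h import *
rep(slot(-.085,-.118,0,.036),.105)"
```

```text
t 9.82 p [ 0.5133 -0.0858  0.1319] psi -0.1191 z [-0.003  0.    -1.   ] F [-0.5 -0.  -0.4] gap 0.0006 q [-0.34  0.4   0.53  1.97 -0.27  0.84  1.8 ]
shift cm [-0.03  0.06  2.69]
```

arm_command:
  targets:
    - [255, 0, 0.06, 0.9, 0, 0, 0]
    - [255, 0, 0, 0.9, 0, 0, 0]
    - [255, 0, 0, 0.9, 0, 0, 0]
    - [255, 0, 0, 0.1, 0, 0, 0]
    - [255, 0, 0, 0, 0, 0, 0]

```text
time: 10.23
eef_pos: [0.5144, -0.0846, 0.1051]
eef_rot: [[-0.994, 0.114, -0.001], [0.114, 0.994, -0.0], [0.001, -0.0, -1.0]]
wrist_force: [0.9, -1.0, -1.2]
finger_gap: 0.0004
finger_force: 0.0
```

```bash
python3 -c "
from h import *
chk(-.085)"
```

```text
slot-frame tip mm [ 0.9 36.7]
t 10.23 p [ 0.5144 -0.0846  0.1051] psi -0.1139 z [-0.001 -0.    -1.   ] F [ 0.9 -1.  -1.2] gap 0.0004 q [-0.32  0.44  0.51  2.   -0.3   0.78  1.82]
```

It's in the right slot, free of contact. Now the same turn as on the left.

arm_command:
  targets:
    - [255, -0.6, 0, 0, 0, 0, 0]
    - [255, -0.6, 0, 0, 0, 0, 0]
    - [255, -0.36, -0.14, 0, 0, 0, 0.1]
    - [255, -0.36, -0.14, 0, 0, 0, 0.1]
    - [255, -0.36, -0.14, 0, 0, 0, 0.1]
    - [255, -0.36, -0.14, 0, 0, 0, 0.1]
    - [255, -0.36, -0.14, 0, 0, 0, 0.1]
    - [255, -0.36, -0.14, 0, 0, 0, 0.1]

```text
time: 10.9
eef_pos: [0.5428, -0.1011, 0.1058]
eef_rot: [[-0.753, 0.658, -0.002], [0.658, 0.753, 0.001], [0.003, -0.001, -1.0]]
wrist_force: [-6.8, 2.2, 4.5]
finger_gap: 0.0004
finger_force: 3.4
```

```bash
python3 -c "
from h import *
chk(-.085)"
```

```text
slot-frame tip mm [12.1 37. ]
t 10.9 p [ 0.5428 -0.1011  0.1058] psi -0.7186 z [-0.002  0.001 -1.   ] F [-6.8  2.2  4.5] gap 0.0004 q [-0.39  0.52  0.67  1.93 -0.43  0.84  1.37]
```

arm_command:
  targets:
    - [255, -0.36, -0.14, 0, 0, 0, 0.1]
    - [255, -0.36, -0.14, 0, 0, 0, 0.1]
    - [255, -0.36, -0.14, 0, 0, 0, 0.1]
    - [255, -0.36, -0.14, 0, 0, 0, 0.1]
    - [255, -0.36, -0.14, 0, 0, 0, 0.1]
    - [255, -0.36, -0.14, 0, 0, 0, 0.1]
    - [255, -0.36, -0.14, 0, 0, 0, 0.1]
    - [255, -0.36, -0.14, 0, 0, 0, 0.1]

```text
time: 11.57
eef_pos: [0.5472, -0.1295, 0.1056]
eef_rot: [[-0.053, 0.999, -0.002], [0.999, 0.053, 0.003], [0.003, -0.002, -1.0]]
wrist_force: [-4.1, 6.6, 3.0]
finger_gap: 0.0006
finger_force: 3.3
```

```bash
python3 -c "
from h import *
chk(-.085)"
```

```text
slot-frame tip mm [10.5 37.4]
t 11.57 p [ 0.5472 -0.1295  0.1056] psi -1.5173 z [-0.002  0.003 -1.   ] F [-4.1  6.6  3. ] gap 0.0006 q [-0.46  0.6   0.89  1.91 -0.59  0.91  0.78]
```

arm_command:
  targets:
    - [255, -0.38, -0.14, 0, 0, 0, 0.1]
    - [255, -0.3, -0.1, 0, 0, 0, 0.07]
    - [255, -0.3, 0, 0, 0, 0, 0]
    - [255, -0.25, 0, 0, 0, 0, 0]
    - [255, 0, 0, 0, 0, 0, 0]

```text
time: 11.98
eef_pos: [0.5452, -0.136, 0.1053]
eef_rot: [[0.107, 0.994, -0.003], [0.994, -0.107, 0.012], [0.011, -0.004, -1.0]]
wrist_force: [-4.5, 23.3, 10.2]
finger_gap: 0.0006
finger_force: 11.3
```

```bash
python3 -c "
from h import *
chk(-.085)"
```

```text
slot-frame tip mm [11.1 37.3]
t 11.98 p [ 0.5452 -0.136   0.1053] psi -1.6784 z [-0.003  0.012 -1.   ] F [-4.5 23.3 10.2] gap 0.0006 q [-0.46  0.62  0.93  1.91 -0.63  0.94  0.67]
```

It's on its stop too. Now I'll release, lift clear, and check from the top.

arm_command:
  targets:
    - [255, 0.6, 0, 0, 0, 0, 0]
    - [255, 0.3, 0, -2, 0, 0, 0]
    - [255, 0, 0, -3, 0, 0, 0]
    - [255, 0, 0, -3, 0, 0, 0]
    - [255, 0, -3, -3, 0, 0, 0]
    - [255, 0, -3.5, -2, 0, 0, 0]
    - [255, 0, -3.5, 0, 0, 0, 0]
    - [255, 0, -3.5, 0, 0, 0, 0]
    - [255, 0, -2.5, 0, 0, 0, 0]
    - [255, 0, 0, 0, 0, 0, 0]

```text
time: 12.82
eef_pos: [0.3847, -0.1166, 0.2353]
eef_rot: [[0.115, 0.993, 0.001], [0.993, -0.115, 0.01], [0.011, 0.0, -1.0]]
wrist_force: [0.3, 0.5, -1.0]
finger_gap: 0.0004
finger_force: 0.0
```

```bash
python3 -c "
from h import *
rep()
T=manip.camera('top')
cv2.imwrite('pics/t4.png',cv2.resize(T['image'][140:255,165:375],None,fx=3.4,fy=3.4,interpolation=cv2.INTER_CUBIC)[:,:,::-1])"
```

```text
t 12.82 p [ 0.3847 -0.1166  0.2353] psi -1.6861 z [ 0.001  0.01  -1.   ] F [ 0.3  0.5 -1. ] gap 0.0004 q [-1.04  0.02  1.29  2.12 -0.03  1.02  0.15]
```

View pics/t4.png

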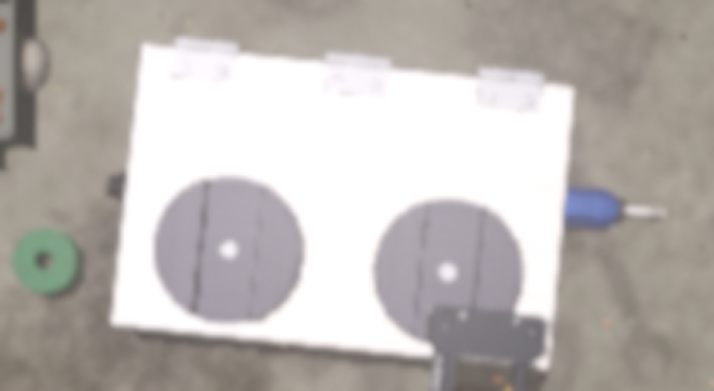

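The panel is flush. Both slots are square to its front edge: the left wall runs (208,183)–(193,312) and is parallel to the panel's side edge, and the right slot matches. The reel and screwdriver haven't moved, and the gripper is clear above.

```bash
python3 -c "
from workcell import manip
print(manip.close_job())"
```

```text
the job is handed in; nothing more can be done
None
```

The panel is pushed shut, both fasteners are turned clockwise to their stops, and the job is handed in after about 13 s of the 48 s allowed; the hand-in call gave no verdict.

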